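Fetch the cast turret from the drying box, lap its foot, cap the chapel tower

TASK

Reach through the round port of the drying box and lift the resin turret off its pedestal without knocking the box. Rub its foot flat on the sprung lapping plate with a straight stroke from the clamp-bar end (lap_start) to the open end (lap_end), pressing steadily so that the plate stays partly sunk but never down on its stop, then set the turret gently upright on the middle of the chapel's tower and let go. Leave everything else where it stands.

Things in the scene. Friction and masses are not known exactly. Their poses are not given: they have to be found in the camera images.
- dry_box: Clear-sided drying box, fixed, 243 (own x) x 250 mm; origin at the centre of its underside; its front (own -x) looks roughly at the robot. Front wall 74 mm high, closed roof at 202 mm with a 60 mm high fan unit. From front wall (x -122 mm) up to the roof (x +32 mm) runs a white 6 mm panel sloping 40 degrees from horizontal with the only opening, a round port: enter down and along own +x.
- port (a point): Centre of the round port, 160 mm diameter, in the outer face of the sloping panel; 45 mm in front (own -x) of the drying box's origin and 138 mm above it. The port's axis leans 40 degrees from vertical, in the box's own x-z plane.
- pedestal: Round aluminium pedestal, fixed on the 8 mm floor of the drying box, 66 mm high, flat 54 mm top; origin at the centre of its underside, own z up. It stands about 33 mm farther along the box's +x than the port's centre and up to 6 mm to either side, so the upper part of the panel and the fan unit hinder a vertical reach.
- turret: Off-white cast resin turret, about 100 g, round about own z, 88 mm tall; origin at the centre of its flat underside. Foot disc 44 mm diameter x 6 mm, smooth drum 36 mm diameter from 6 to 62 mm up (grip about 38 mm up), eave 41 mm diameter to 66 mm, pointed roof to 88 mm. Starts on the pedestal; there the point 38 mm up lies about 41 mm behind the panel's outer face, 8 mm above the port axis.
- lap_plate (a joint): How far the sprung lapping plate is pushed down, m: 0 up at rest, 0.015 at its hard lower stop. It moves straight down only; it yields at about 3 N and takes 0.6 N more for each mm (6 N at 5 mm, 9 N at 10 mm). A good lapping pressure sinks it 3 to 11 mm.
- lap_start (a point): Point on the abrasive where the stroke starts; moves with the plate; 32 mm above the table at rest. Own x runs along the stroke, towards lap_end. The plate is a 232 x 112 mm aluminium rectangle with a reddish-brown abrasive sheet in a dark 250 x 130 mm tray (rim 26 mm high). A steel clamp bar, 9 mm high (screws 14 mm), lies across the near end, its inner edge 43 mm from this point.
- lap_q1 (a point): Point on the abrasive, a quarter of the stroke on from lap_start.
- lap_mid (a point): Point on the abrasive halfway along the stroke, centre of the plate.
- lap_q3 (a point): Point on the abrasive, three quarters of the stroke on from lap_start.
- lap_end (a point): Point on the abrasive where the stroke ends, near the open end without clamp bar, 110 mm from lap_start and 61 mm from the plate's open edge.
- church: Model chapel on a white 180 x 170 x 13 mm board, fixed; origin at the centre of its underside, own z up. A square wooden tower (56 x 56 mm, flat top 83 mm above the table, no roof yet) stands 45 mm from the centre along own -x; a lower nave with a gable roof (about 70 mm) joins it towards +x; green trees up to 70 mm stand along the edges.
- tower_top (a point): Centre of the flat top of the chapel's tower, 56 x 56 mm, 83 mm above the table, where the turret belongs.
- porch: Bystander: small off-white resin porch, 30 x 26 mm, 36 mm tall, loose on the drying box's floor to the +y side of the pedestal; origin at its underside.
- board_jar: Bystander: small paint jar, 28 mm diameter, 35 mm tall, standing loose on the chapel's board beside the tower; origin at its underside.
- jar_a: Bystander: paint jar, 34 mm diameter, 42 mm tall, on the table; origin at its underside.
- jar_b: Bystander: paint jar, 34 mm diameter, 42 mm tall, loose on the drying box's floor to the -y side of the pedestal; origin at its underside.
- glue: Bystander: white glue bottle, 40 mm diameter, 110 mm tall, on the table; origin at its underside.
- spray_can: Bystander: grey spray can, 52 mm diameter, 170 mm tall, on the table; origin at its underside.
- brush: Bystander: paint brush, 170 mm long, lying on the table; origin at its underside.

How it is judged:
By the outcome, as a careful person would: the job done as asked, in the order asked, and still so for the second after the job is handed in, with the robot touching nothing.
It also fails if it takes over 58 s, if anything falls off the work surface, if the arm or the gripper's body presses on something with over 40 N, if the wrist force passes 120 N, or if a joint passes its speed limit or range.

ROBOT

A 6-joint arm with a two-finger parallel gripper is mounted at the origin on the work surface. World frame = base frame: x ahead of the robot, y to its left, z up, the work surface at z = 0. Lengths are in m, angles in rad, forces in N, time in s.
With the tool pointing down it reaches from about 0.375 to 0.9 m from the base axis. Payload 3.1 kg.
Tool frame: the origin (TCP) lies at the very end of the fingers, on their centre line; the grasp point (between the pads) lies 19 mm behind it; z points along the fingers, y is the line along which they close (so a half turn about z gives the same grasp; the last joint's range is limited). The gripper opens to 85 mm and grips with 20 to 120 N. Pads are 22 mm wide; open, the fingers measure 114 mm over their backs; the gripper's body (76 mm by 85 mm) begins 54 mm behind the grasp point. The pads swing forward as they close: fully open they stand 13 mm farther back than shut.
Start: joints at [-1.427, 0.527, 1.433, -0, 1.181, -0.178], TCP at [0.198, -0.593, 0.231] pointing down, gripper open.
Joint ranges: [-3.08, 3.08], [-0.75, 2.2], [0.22, 2.44], [-1.43, 4.57], [0, 2.65], [-2.85, 2.85]. Speed limits (rad/s): [2.79, 2.79, 3.14, 3.14, 3.14, 3.14].

INTERFACE

Orientations are given as a unit quaternion [x, y, z, w].
In Python, from station import sense, snapshot, camera_params, sign_off gives the robot as it stands.
- The arm moves only by the shell command python3 -m handwheel 'ROWS' [OPENING] [FORCE]. ROWS is JSON, a list that holds one entry, the list of rows, each a list of 4 numbers: the shift along the tool's x, y, z in units of 25 mm (1.0 is 25 mm), then the turn about the tool's z in units of 6 degrees (1.0 is 6 degrees). A call has 1 to 20 rows; each row shifts and turns the commanded pose from where the row before left it, along the tool's axes as they then stand; what a row does not reach is not made up. A row lasts 1/8 s, in which the tool goes at most 62.5 mm and 10.7 degrees, less where a joint would pass 70% of its speed; a pose out of reach is approached as far as the arm can. A call is refused whole if a number of a shift passes 1 or a number of a turn 1, either way. A call with a gripper value outside its range is refused whole. OPENING is the finger opening in mm, from 0 to 85.4, set as the call begins (- or left out, the last holds). The fingers move at their own pace and stop on an object; FORCE is the grip in N (left out, the last holds). Time passes only in rows, so rows that do not move let the fingers close. It gives the time, the measured TCP pose, the force, the opening and the grip force at its end, in the units of the state.
- sense(): the state, without advancing time (a new reading comes with each control period).
- snapshot(name): name is "scene" or "top" or "wrist"; returns (picture, depth): 480x640x3 uint8, red, green, blue; 480x640 float32, m along the optical axis (not along the pixel's ray), 0 where there is no reading.
- camera_params(name): a dict with "mtx" (3x3 intrinsics, pixels), "D" ([k1, k2, p1, p2, k3] as OpenCV has them; the pictures are not rectified), "extrinsics" (4x4, takes a point from camera to world coordinates); the wrist camera has in their place "hand_eye" (4x4, takes a point from camera to tool coordinates, whose origin is the TCP and whose axes are the flange's). Camera axes: x right, y up, looking along -z (the intrinsics and any distortion apply to the point x, -y, -z); pixel columns grow to the right and rows downward; lengths in m; the calibration is good to about 2 mm. A picture is of the moment at which its call begins: read the wrist's pose just before it. camera_params takes no time and is no camera call.
- sign_off(): hands the job in; it is judged then, once.
The state is a dict: "t": time; "q": joint angles; "qd": joint speeds; "tau": joint torques, N m; "tcp_pos": TCP position; "tool_rot": TCP orientation; "force": force on the tool from outside, world axes, zero at the start; "ft_torque": the same for the moment, N m; "finger_gap": opening from 0.0 (shut) to 1.0 (fully open); "gripper_force": force on a finger pad.
Only numpy, scipy, OpenCV 4.12 (cv2) and the standard library are available. Lean on these libraries where they do the work, as an engineer would, in place of code of your own. Each camera call takes 0.05 s, during which the arm holds its last target. There are 200 camera calls.

## Working session

There is one attempt and no reset: what is moved stays moved. The work goes in short steps, Python scripts to look and compute and a shell command to move; the robot and the scene stay as the last step left them, time stands still between calls to the robot, and variables do not carry over. Pictures are saved under pics/ and viewed, at most 10 in all, crops included, and the job is handed in when it is done.

```bash
mkdir -p pics; ls; cat > h.py <<'E'
import numpy as np, cv2
from station import sense, snapshot, camera_params
from scipy.spatial.transform import Rotation as R
def extr(n,s=None):
    p=camera_params(n)
    if n!='wrist': return np.array(p['extrinsics'])
    T=np.eye(4);T[:3,:3]=R.from_quat(s['tool_rot']).as_matrix();T[:3,3]=s['tcp_pos'];return T@np.array(p['hand_eye'])
def grab(n):
    s=sense();im,d=snapshot(n);np.savez(f'pics/{n}.npz',im=im,d=d,E=extr(n,s));return im,d,extr(n,s)
def load(n):
    z=np.load(f'pics/{n}.npz');return z['im'],z['d'],z['E']
def rays(n,uv):
    p=camera_params(n);u=cv2.undistortPoints(np.float64(uv).reshape(-1,1,2),np.array(p['mtx']),np.array(p['D'])).reshape(-1,2)
    return np.c_[u[:,0],-u[:,1],-np.ones(len(u))]
def plane(n,uv,z,E):
    r=rays(n,uv)@E[:3,:3].T;o=E[:3,3];return o+r*((z-o[2])/r[:,2])[:,None]
def cloud(n,d,E):
    v,u=np.mgrid[:480,:640];P=rays(n,np.c_[u.ravel(),v.ravel()])*d.reshape(-1,1)
    return (P@E[:3,:3].T+E[:3,3]).reshape(480,640,3)
def xy_proj(n,P,E):
    p=camera_params(n);c=(np.atleast_2d(P)-E[:3,3])@E[:3,:3]*[1,-1,-1]
    return cv2.projectPoints(c,np.zeros(3),np.zeros(3),np.array(p['mtx']),np.array(p['D']))[0].reshape(-1,2)
E
python3 - <<'E'
from h import *
for n in ('scene','top','wrist'):
    im,d,Ex=grab(n);cv2.imwrite(f'pics/{n}.png',im[...,::-1]);print(n,Ex.round(3).tolist(),(d>0).mean())
print(camera_params('wrist')); print(sense())
E
```

```text
pics
scene [[-0.047, -0.867, 0.496, 1.132], [0.999, -0.046, 0.014, 0.056], [0.01, 0.496, 0.868, 0.995], [0.0, 0.0, 0.0, 1.0]] 0.996064453125
top [[0.009, 0.991, -0.132, 0.489], [-1.0, 0.007, -0.02, 0.018], [-0.019, 0.133, 0.991, 1.009], [0.0, 0.0, 0.0, 1.0]] 0.995888671875
wrist [[0.318, 0.898, 0.302, 0.275], [-0.948, 0.303, 0.098, -0.565], [-0.003, -0.318, 0.948, 0.373], [0.0, 0.0, 0.0, 1.0]] 0.9960091145833333
{'mtx': array([[361.6550863 ,   0.        , 318.43115916],
       [  0.        , 361.6550863 , 233.33228688],
       [  0.        ,   0.        ,   1.        ]]), 'D': array([-0.01599338,  0.        ,  0.        ,  0.        ,  0.        ]), 'hand_eye': array([[ 1.35987973e-03,  9.48002438e-01,  3.18260157e-01,
         8.14420060e-02],
       [ 9.99998262e-01, -1.69506451e-03,  7.76245180e-04,
        -1.57941503e-03],
       [ 1.27535382e-03,  3.18258549e-01, -9.48003096e-01,
        -1.42664849e-01],
       [ 0.00000000e+00,  0.00000000e+00,  0.00000000e+00,
         1.00000000e+00]])}
{'t': 0.15, 'q': array([-1.42650906e+00,  5.28310373e-01,  1.43365041e+00,  1.04858006e-05,
        1.18139139e+00, -1.78527311e-01]), 'qd': array([-1.48427562e-05, -3.06276648e-03, -5.93585931e-03, -6.29145012e-04,
       -2.59762552e-04, -1.09908801e-03]), 'tau': array([ 1.62568144e-04, -4.42744482e+01, -1.78276205e+01, -2.09454797e-04,
        5.63041816e-03, -6.12502987e-06]), 'tcp_pos': array([ 0.19820442, -0.59213868,  0.23050943]), 'tool_rot': array([ 9.87002038e-01,  1.60705331e-01,  1.99087434e-05, -8.79550465e-04]), 'force': array([ 0.89885012, -0.65869261, -0.51012875]), 'ft_torque': array([-0.00589586,  0.02196425,  0.04009551]), 'gripper_force': 0.0, 'finger_gap': 1.0002544840779561}
```

View pics/scene.png

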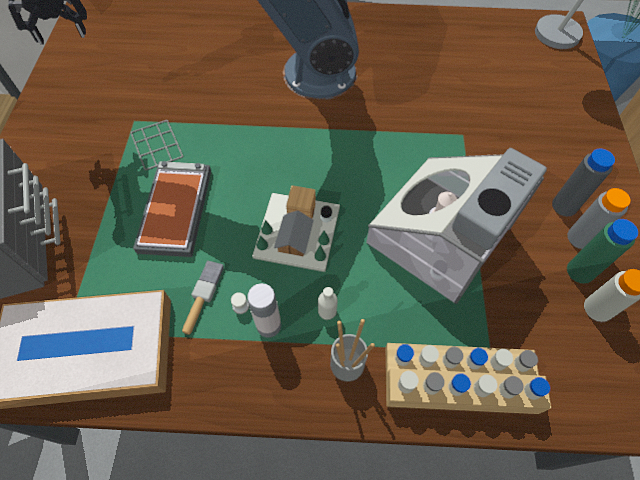

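View pics/top.png

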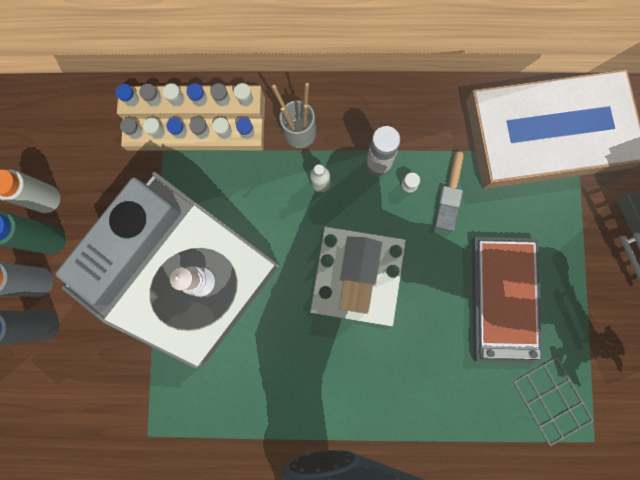

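Scene: chapel in the centre (tower top near 357,296 in top view), lapping plate right (507,290 in top view, clamp bar at the near end, row 352), box left with the port at (193,288) and the turret visible through it at (185,279).

```bash
cat > m.py <<'E'
from h import *
im,d,E=load('top'); C=cloud('top',d,E); hsv=cv2.cvtColor(im,cv2.COLOR_RGB2HSV)
def reg(x0,x1,y0,y1):
    m=np.zeros((480,640),bool);m[y0:y1,x0:x1]=1;return m
# panel: white, in box region, on a plane
m=reg(60,280,170,370)&(hsv[...,1]<40)&(hsv[...,2]>150)&(C[...,2]>.06)&(C[...,2]<.21)
P=C[m];rng=np.random.default_rng(0);best=0
for _ in range(300):
    a=P[rng.choice(len(P),3)];n=np.cross(a[1]-a[0],a[2]-a[0]);n/=np.linalg.norm(n)+1e-12
    k=abs((P-a[0])@n)<.003
    if k.sum()>best: best=k.sum();K=k
c=P[K].mean(0);n=np.linalg.svd(P[K]-c,full_matrices=0)[2][2];n*=np.sign(n[2])
print('panel n',n.round(3),'tilt',np.degrees(np.arccos(n[2])).round(2),'inl',best,len(P))
bx=-n[:2]/np.linalg.norm(n[:2]);by=np.array([-bx[1],bx[0]]);yaw=np.arctan2(bx[1],bx[0]);print('box yaw deg',np.degrees(yaw))
mm=(abs((C-c)@n)<.004)&reg(60,280,170,370)
# hole contour
cs,h=cv2.findContours(mm.astype(np.uint8),cv2.RETR_CCOMP,cv2.CHAIN_APPROX_NONE)
hole=max([q for q,hh in zip(cs,h[0]) if hh[3]>=0],key=cv2.contourArea)[:,0].astype(float)
r=rays('top',hole)@E[:3,:3].T;X=E[:3,3]+r*(((c-E[:3,3])@n)/(r@n))[:,None]
e2=np.cross(n,[*bx,0]);e2/=np.linalg.norm(e2);e1=np.cross(e2,n)
q=np.c_[(X-c)@e1,(X-c)@e2].astype(np.float32);(a,b),rad=cv2.minEnclosingCircle(q)
A=np.c_[2*q,np.ones(len(q))];s=np.linalg.lstsq(A,(q**2).sum(1),rcond=None)[0];print('hole minEnc r',rad,'fit r',np.sqrt(s[2]+s[0]**2+s[1]**2))
for (a,b) in ((a,b),s[:2]):
    port=c+a*e1+b*e2;print('port',port.round(4),'(z must be .138)')
o=port[:2]+.045*bx
print('box origin',o.round(4))
# turret: top points inside port
B=np.stack([(C[...,:2]-o)@bx,(C[...,:2]-o)@by],-1)
t=(abs(B[...,0])<.06)&(abs(B[...,1])<.06)&(C[...,2]>.13)&(C[...,2]<.19)&((C-c)@n<-.012)
print('turret pts',t.sum());T=C[t];ap=T[T[:,2].argmax()];print('apex',ap.round(4),'must z .162')
f=(B[...,0]>-.15)&(B[...,0]<.16)&(abs(B[...,1])<.15)&(C[...,2]>.225)&(C[...,2]<.29)
print('fan box-frame x range',np.percentile(B[f][:,0],[1,50,99]).round(3),'y',np.percentile(B[f][:,1],[1,99]).round(3),'z',np.percentile(C[f][:,2],[5,50,95]).round(3))
# abrasive
H=((hsv[...,0]<14)|(hsv[...,0]>170))&(hsv[...,1]>90)&reg(470,550,225,370)
cs=cv2.findContours(H.astype(np.uint8),0,2)[0];k=max(cs,key=cv2.contourArea);R0=cv2.minAreaRect(k)
X=plane('top',cv2.boxPoints(R0),.032,E);print('abrasive corners',X.round(3).tolist(),'ctr',X.mean(0).round(4),'sides',np.linalg.norm(np.diff(X,axis=0),axis=1).round(3),'z med',np.median(C[H][:,2]))
# tower: z about .083 in region
m=reg(325,390,270,325)&(abs(C[...,2]-.083)<.006);cs=cv2.findContours(m.astype(np.uint8),0,2)[0];k=max(cs,key=cv2.contourArea);R0=cv2.minAreaRect(k)
X=plane('top',cv2.boxPoints(R0),.083,E);print('tower corners',X.round(3).tolist(),'ctr',X.mean(0).round(4),'sides',np.linalg.norm(np.diff(X,axis=0),axis=1).round(3))
W=reg(300,410,220,330)&(abs(C[...,2]-.013)<.006)&(hsv[...,1]<40)&(hsv[...,2]>100);k=np.argwhere(W)[:,::-1].astype(np.float32)
R0=cv2.minAreaRect(k);X=plane('top',cv2.boxPoints(R0),.013,E);print('board',X.round(3).tolist(),X.mean(0).round(4))
# heights map of table stuff
out=im.copy();out[mm]=(255,0,0);out[t]=(0,255,0);out[H]=(0,0,255);out[m]=(255,0,255);cv2.imwrite('pics/mask.png',out[150:390,50:570][:,:,::-1])
E
python3 m.py
```

```text
panel n [-0.382 -0.518  0.765] tilt 40.05 inl 7999 9099
box yaw deg 53.59090139190716
hole minEnc r 0.08267900347709656 fit r 0.08002730751006677
port [0.5125 0.2734 0.1407] (z must be .138)
port [0.5139 0.2738 0.1417] (z must be .138)
box origin [0.5406 0.31  ]
turret pts 228
apex [0.5369 0.304  0.1574] must z .162
fan box-frame x range [0.037 0.071 0.119] y [-0.098  0.096] z [0.238 0.262 0.265]
abrasive corners [[0.614, -0.279, 0.032], [0.615, -0.384, 0.032], [0.417, -0.376, 0.032], [0.416, -0.272, 0.032]] ctr [ 0.5154 -0.3278  0.032 ] sides [0.106 0.198 0.103] z med 0.03240811901388141
tower corners [[0.481, 0.013, 0.083], [0.537, 0.004, 0.083], [0.528, -0.051, 0.083], [0.473, -0.042, 0.083]] ctr [ 0.5046 -0.0191  0.083 ] sides [0.056 0.056 0.056]
board [[0.473, 0.072, 0.013], [0.652, 0.044, 0.013], [0.624, -0.127, 0.013], [0.447, -0.096, 0.013]] [ 0.5491 -0.0266  0.013 ]
```

View pics/wrist.png

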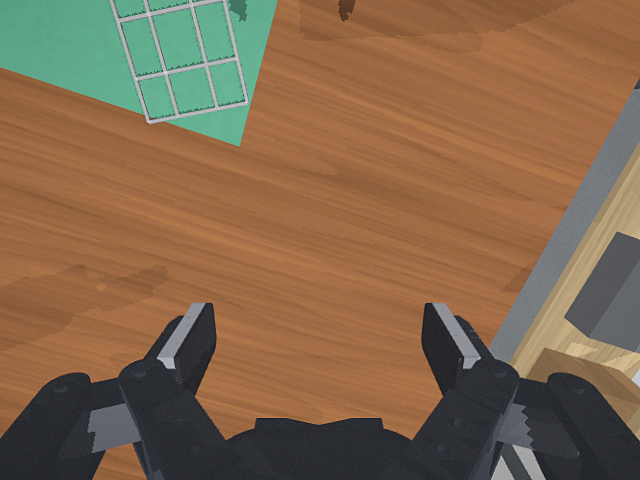

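```bash
cat > plan.py <<'E'
# suggest rows: python3 plan.py "[[x,y,z,ang_deg,n],...]"
import sys,json
from h import *
def ang(s):
    M=R.from_quat(s['tool_rot']).as_matrix();return np.degrees(np.arctan2(M[1,0],M[0,0])),M
s=sense();a,M=ang(s);p=np.array(s['tcp_pos']);print('now',s['t'],p.round(4),'ang',a.round(2),'gap',s['finger_gap'].__round__(3),'F',s['force'].round(1),'tool z',M[:,2].round(4))
for x,y,z,b,n in json.loads(sys.argv[1]):
    g=np.array([x,y,z]);rows=[];u=-(b-a)/6/n;
    for i in range(n):
        M=R.from_euler('z',a,degrees=True).as_matrix()@np.diag([1,-1,-1])
        l=(M.T@(g-p))/(n-i)/.025;l=l.round(2);w=round(u,2);rows.append([*l.tolist(),w]);p=p+M@l*.025;a-=w*6
    print(json.dumps(rows).replace(' ',''))
E
python3 plan.py "[[0.45,-0.13,0.34,126,18],[0.534,0.301,0.30,233.6,18]]"
```

```text
now 0.15 [ 0.1982 -0.5921  0.2305] ang 18.5 gap 1.0 F [ 0.9 -0.7 -0.5] tool z [-2.0e-04  1.7e-03 -1.0e+00]
[[0.86,-0.8,-0.24,-1.0],[0.93,-0.7,-0.24,-1.0],[1.0,-0.6,-0.24,-1.0],[1.06,-0.49,-0.24,-1.0],[1.11,-0.38,-0.24,-1.0],[1.14,-0.26,-0.24,-1.0],[1.16,-0.14,-0.24,-1.0],[1.17,-0.02,-0.25,-1.0],[1.17,0.1,-0.24,-1.0],[1.15,0.22,-0.25,-1.0],[1.12,0.34,-0.24,-1.0],[1.07,0.46,-0.25,-1.0],[1.02,0.57,-0.24,-1.0],[0.96,0.67,-0.25,-1.0],[0.88,0.77,-0.24,-1.0],[0.79,0.86,-0.25,-1.0],[0.7,0.94,-0.24,-1.0],[0.61,1.0,-0.25,-1.0]]
[[0.66,0.72,0.09,-0.99],[0.58,0.78,0.09,-0.99],[0.5,0.84,0.09,-0.99],[0.41,0.89,0.09,-0.99],[0.31,0.92,0.09,-0.99],[0.22,0.95,0.09,-0.99],[0.12,0.97,0.09,-0.99],[0.01,0.98,0.09,-0.99],[-0.09,0.97,0.09,-0.99],[-0.19,0.96,0.09,-0.99],[-0.28,0.93,0.09,-0.99],[-0.38,0.9,0.09,-0.99],[-0.47,0.85,0.09,-0.99],[-0.56,0.8,0.09,-0.99],[-0.64,0.74,0.09,-0.99],[-0.71,0.67,0.08,-0.99],[-0.77,0.59,0.09,-0.99],[-0.83,0.52,0.08,-0.99]]
```

```bash
python3 -m handwheel '[[[0.8,-0.8,-0.25,-1],[0.9,-0.7,-0.25,-1],[1,-0.6,-0.25,-1],[1,-0.5,-0.25,-1],[1,-0.4,-0.25,-1],[1,-0.25,-0.25,-1],[1,-0.15,-0.25,-1],[1,0,-0.25,-1],[1,0.1,-0.25,-1],[1,0.2,-0.25,-1],[1,0.35,-0.25,-1],[1,0.45,-0.25,-1],[1,0.55,-0.25,-1],[1,0.65,-0.25,-1],[0.9,0.75,-0.25,-1],[0.8,0.85,-0.25,-1],[0.7,0.95,-0.25,-1],[0.6,1,-0.25,-1]]]' 62 40 && python3 plan.py "[[0.534,0.301,0.30,233.6,18]]"
```

```text
t: 2.4
tcp_pos: [0.4323, -0.1534, 0.3438]
tool_rot: [0.449, 0.894, 0.0, -0.0]
force: [0.3, -0.4, 0.0]
finger_gap: 0.731
gripper_force: 0.0
now 2.4 [ 0.4323 -0.1534  0.3438] ang 126.69 gap 0.731 F [ 0.3 -0.4  0. ] tool z [-4.e-04  3.e-04 -1.e+00]
[[0.67,0.78,0.1,-0.99],[0.59,0.85,0.1,-0.99],[0.5,0.91,0.1,-0.99],[0.4,0.95,0.1,-0.99],[0.3,0.99,0.1,-0.99],[0.2,1.02,0.1,-0.99],[0.09,1.03,0.1,-0.99],[-0.02,1.03,0.1,-0.99],[-0.12,1.03,0.1,-0.99],[-0.23,1.01,0.09,-0.99],[-0.33,0.98,0.1,-0.99],[-0.43,0.94,0.09,-0.99],[-0.53,0.89,0.1,-0.99],[-0.62,0.83,0.09,-0.99],[-0.7,0.77,0.1,-0.99],[-0.77,0.69,0.09,-0.99],[-0.84,0.6,0.1,-0.99],[-0.9,0.52,0.09,-0.99]]
```

```bash
python3 -m handwheel '[[[0.65,0.8,0.1,-1],[0.6,0.85,0.1,-1],[0.5,0.9,0.1,-1],[0.4,0.95,0.1,-1],[0.3,1,0.1,-1],[0.2,1,0.1,-1],[0.1,1,0.1,-1],[0,1,0.1,-1],[-0.1,1,0.1,-1],[-0.2,1,0.1,-1],[-0.3,1,0.1,-1],[-0.45,0.95,0.1,-1],[-0.55,0.9,0.1,-1],[-0.6,0.85,0.1,-1],[-0.7,0.75,0.1,-1],[-0.75,0.7,0.1,-1],[-0.85,0.6,0.1,-0.9],[-0.9,0.5,0.1,-0.9],[0,0,0,0]]]' && python3 - <<'E'
from h import *
im,d,E=grab('wrist');cv2.imwrite('pics/w2.png',im[...,::-1]);print(E[:3,3])
s=sense();print(s['tcp_pos'],s['q'].round(2))
E
```

```text
t: 4.78
tcp_pos: [0.5288, 0.2998, 0.298]
tool_rot: [-0.449, 0.893, 0.0, -0.001]
force: [0.6, 0.0, 0.5]
finger_gap: 0.725
gripper_force: 0.0
[0.48000781 0.23609634 0.44073117]
[0.52862182 0.29884263 0.29817865] [ 0.33  0.44  1.4  -0.    1.31 -2.17]
```

View pics/w2.png

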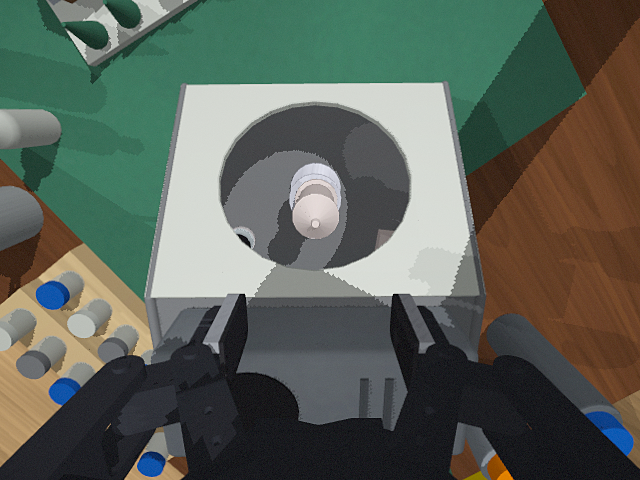

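Wrist view: port outline centred near (315,186), turret's apex at (315,224), the box edges square to the image; jar at (243,238), porch at (383,238).

```bash
cat > m2.py <<'E'
from h import *
im,d,E=load('wrist');C=cloud('wrist',d,E)
bx=np.array([np.cos(np.radians(53.6)),np.sin(np.radians(53.6))]);by=np.array([-bx[1],bx[0]])
print('apex by ray z.162',plane('wrist',[[315,224]],.162,E).round(4),'depth',C[224,315].round(4))
# panel plane from depth
m=np.zeros((480,640),bool);m[80:292,150:480]=1
w=m&(im.min(-1)>140);P=C[w];c=np.median(P,0)
for _ in range(5):
    k=abs((P-c)@n)<.004 if _ else P[:,2]>.06
    c=P[k].mean(0);n=np.linalg.svd(P[k]-c,full_matrices=0)[2][2];n*=np.sign(n[2])
b=-n[:2]/np.linalg.norm(n[:2]);print('tilt',np.degrees(np.arccos(n[2])).round(2),'yaw',np.degrees(np.arctan2(b[1],b[0])).round(2),'z at top row',C[290,315].round(3))
mm=(abs((C-c)@n)<.004)&m
cs,h=cv2.findContours(mm.astype(np.uint8),cv2.RETR_CCOMP,cv2.CHAIN_APPROX_NONE)
hole=max([q for q,hh in zip(cs,h[0]) if hh[3]>=0],key=cv2.contourArea)
(u,v),ax,_=cv2.fitEllipse(hole);print('ell',u,v,ax)
hole=hole[:,0].astype(float);r=rays('wrist',hole)@E[:3,:3].T;X=E[:3,3]+r*(((c-E[:3,3])@n)/(r@n))[:,None]
e2=np.cross(n,[*b,0]);e2/=np.linalg.norm(e2);e1=np.cross(e2,n);q=np.c_[(X-c)@e1,(X-c)@e2]
s=np.linalg.lstsq(np.c_[2*q,np.ones(len(q))],(q**2).sum(1),rcond=None)[0];port=c+s[0]*e1+s[1]*e2
print('port',port.round(4),'r',np.sqrt(s[2]+s[0]**2+s[1]**2).round(4))
o=port[:2]+.045*b;print('box o',o.round(4))
L=np.stack([(C[...,:2]-o)@b,(C[...,:2]-o)@by,C[...,2]],-1)
t=(abs(L[...,0]+.012)<.03)&(abs(L[...,1])<.035)&(L[...,2]>.139)&(L[...,2]<.17)&m&((C-c)@n<-.01)
T=L[t];print('roof pts',len(T),'max',T[T[:,2].argmax()].round(4))
for lo,hi in((.139,.143),(.143,.148),(.148,.153),(.153,.158)):
    k=(T[:,2]>lo)&(T[:,2]<hi);q=T[k,:2];s=np.linalg.lstsq(np.c_[2*q,np.ones(len(q))],(q**2).sum(1),rcond=None)[0];print(lo,k.sum(),s[:2].round(4),np.sqrt(s[2]+s[0]**2+s[1]**2).round(4),(o+s[0]*b+s[1]*by).round(4))
k=m&(abs(L[...,1])<.1)
f=(abs(L[...,1])<.09)&(L[...,0]<.16)&(L[...,2]>.21)&(L[...,2]<.275)&(np.mgrid[:480,:640][0]<420)&(np.mgrid[:480,:640][0]>300)&(np.mgrid[:480,:640][1]>250)&(np.mgrid[:480,:640][1]<390)
print('fan x min',np.percentile(L[f][:,0],[1,5,50]).round(4),np.percentile(L[f][:,2],[1,50,99]).round(3))
col=L[270:330:3,320];print(col.round(3).tolist())
E
python3 m2.py
```

```text
apex by ray z.162 [[0.5319 0.3028 0.162 ]] depth [0.5319 0.3028 0.1619]
tilt 39.91 yaw 54.02 z at top row [0.555 0.334 0.202]
ell 314.5041809082031 186.5429229736328 (166.73983764648438, 191.0756378173828)
port [0.5124 0.2757 0.1418] r 0.0787
box o [0.5389 0.3121]
roof pts 1169 max [-0.008  -0.0016  0.1586]
0.139 363 [-0.0116  0.0002] 0.0188 [0.5319 0.3028]
0.143 424 [-0.0116  0.0002] 0.0155 [0.5319 0.3028]
0.148 267 [-0.0116  0.0002] 0.0111 [0.5319 0.3028]
0.153 113 [-0.0115  0.0002] 0.0068 [0.532  0.3029]
fan x min [0.0376 0.0379 0.0447] [0.212 0.261 0.265]
[[0.016, 0.004, 0.191], [0.017, 0.004, 0.194], [0.019, 0.004, 0.195], [0.02, 0.004, 0.198], [0.022, 0.004, 0.198], [0.024, 0.004, 0.2], [0.026, 0.004, 0.201], [0.028, 0.004, 0.201], [0.029, 0.004, 0.204], [0.033, 0.004, 0.202], [0.035, 0.004, 0.202], [0.038, 0.004, 0.201], [0.04, 0.004, 0.202], [0.038, 0.004, 0.21], [0.038, 0.004, 0.214], [0.037, 0.004, 0.219], [0.039, 0.004, 0.221], [0.038, 0.004, 0.225], [0.038, 0.004, 0.229], [0.038, 0.004, 0.233]]
```

```bash
python3 - <<'E'
from h import *
im,d,E=load('wrist');C=cloud('wrist',d,E)
k=np.zeros((480,640),bool);k[293:350,205:250]=1;k&=(C[...,2]>.27)
print(C[k][:,2].min(),np.percentile(C[k][:,2],[1,5,50]))
E
python3 plan.py "[[0.5277,0.2971,0.16,233.8,7]]"
```

```text
0.3032674145634623 [0.30471143 0.30782827 0.3232663 ]
now 4.825 [0.5286 0.2988 0.2982] ang -126.69 gap 0.727 F [-0.6 -0.5 -0.8] tool z [-1.2e-03 -9.0e-04 -1.0e+00]
[[0.01,-0.0,0.79,-8.58],[0.01,0.01,0.79,-8.58],[-0.0,0.01,0.79,-8.58],[-0.01,0.01,0.79,-8.58],[-0.01,-0.0,0.79,-8.58],[-0.0,-0.01,0.79,-8.58],[0.01,-0.01,0.79,-8.58]]
```

```bash
python3 -m handwheel '[[[0.08,0,0.8,0.08],[0,0,0.8,0],[0,0,0.8,0],[0,0,0.8,0],[0,0,0.8,0],[0,0,0.8,0],[0,0,0.7,0],[0,0,0,0]]]' && python3 plan.py "[[0.5277,0.2971,0.126,-126.2,2]]"
```

```text
t: 5.82
tcp_pos: [0.5268, 0.2961, 0.16]
tool_rot: [-0.444, 0.896, 0.0, -0.002]
force: [-0.7, -1.0, -0.4]
finger_gap: 0.728
gripper_force: 0.0
now 5.825 [0.5268 0.2961 0.16  ] ang -127.25 gap 0.728 F [-0.7 -1.  -0.4] tool z [-0.0033 -0.0013 -1.    ]
[[-0.03,-0.0,0.68,-0.09],[-0.02,-0.0,0.68,-0.09]]
```

```bash
python3 -m handwheel '[[[-0.03,0,0.4,-0.15],[-0.02,0,0.4,0],[0,0,0.4,0],[0,0,0.15,0],[0,0,0,0]]]' && python3 - <<'E'
from h import *
im,d,E=grab('wrist');cv2.imwrite('pics/w3.png',im[...,::-1])
E
```

```text
t: 6.45
tcp_pos: [0.5284, 0.298, 0.1271]
tool_rot: [-0.452, 0.892, 0.0, -0.0]
force: [0.2, 0.1, -0.7]
finger_gap: 0.724
gripper_force: 0.0
```

View pics/w3.png

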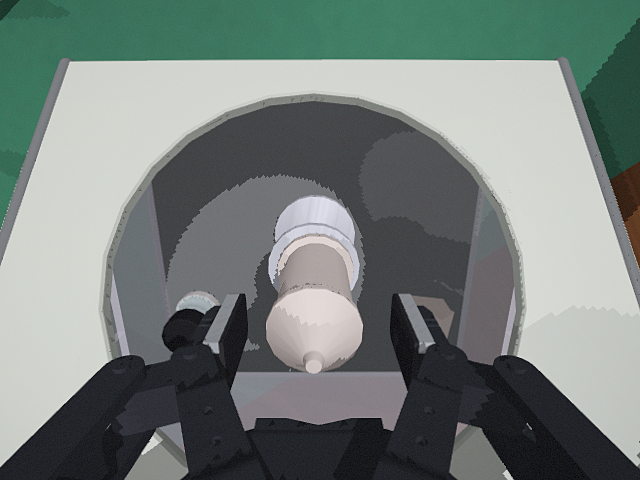

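The turret sits between the pads, nearly centred (turret at col 315, pad midline 320), no contact with the box. Closing.

```bash
python3 -m handwheel '[[[0,0,0,0],[0,0,0,0],[0,0,0,0],[0,0,0,0],[0,0,0,0],[0,0,0,0]]]' 30 50 && python3 -m handwheel '[[[0,0,-0.1,0],[0,0,-0.2,0],[0,0,-0.3,0],[0,0,-0.3,0],[0,0,0,0]]]'
```

```text
t: 7.25
tcp_pos: [0.5292, 0.2982, 0.1283]
tool_rot: [-0.452, 0.892, -0.0, 0.001]
force: [-0.1, -0.7, 6.6]
finger_gap: 0.434
gripper_force: 49.9
t: 7.88
tcp_pos: [0.5292, 0.2983, 0.151]
tool_rot: [-0.452, 0.892, -0.0, 0.001]
force: [0.0, -0.2, -0.4]
finger_gap: 0.437
gripper_force: 50.1
```

```bash
python3 - <<'E'
from h import *
im,d,E=grab('wrist');cv2.imwrite('pics/w4.png',im[150:450,120:520,::-1])
E
```

```text
(no output)
```

View pics/w4.png

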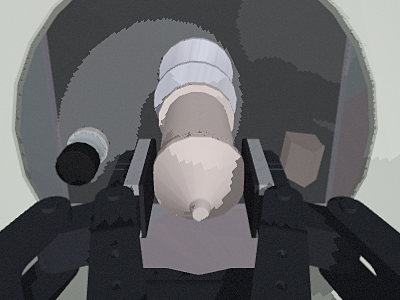

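```bash
python3 - <<'E'
from h import *
im,d,E=load('wrist');C=cloud('wrist',d,E)
print(C[352:362,316:324].reshape(-1,3)[:,2].round(3).max(),C[358,320].round(4))
print(C[230:300:6,316].round(4).tolist())
E
```

```text
0.186 [0.5289 0.3016 0.1854]
[[0.5236, 0.291, 0.0733], [0.5202, 0.2866, 0.1014], [0.5221, 0.2891, 0.1025], [0.5215, 0.2885, 0.1141], [0.5218, 0.289, 0.1213], [0.5218, 0.289, 0.1292], [0.5216, 0.2889, 0.1371], [0.5214, 0.2887, 0.1444], [0.5215, 0.2889, 0.1502], [0.5203, 0.2872, 0.1601], [0.5207, 0.2878, 0.1641], [0.5217, 0.2893, 0.1657]]
```

```bash
python3 -m handwheel '[[[0,0,-0.5,0],[0,0,-0.9,0],[0,0,-1,0],[0,0,-1,0]]]' && python3 plan.py "[[0.50,0.10,0.23,185,8],[0.46,-0.19,0.15,87.8,17]]" | sed 's/now/N/'
```

```text
t: 8.43
tcp_pos: [0.5285, 0.2981, 0.2364]
tool_rot: [-0.452, 0.892, -0.0, 0.0]
force: [-0.4, -0.6, -0.1]
finger_gap: 0.437
gripper_force: 50.2
N 8.425 [0.5285 0.2981 0.2364] ang -126.28 gap 0.437 F [-0.4 -0.6 -0.1] tool z [ 2.e-04  1.e-04 -1.e+00]
[[0.88,-0.47,0.03,-6.49],[0.98,0.19,0.03,-6.49],[0.65,0.76,0.03,-6.49],[0.02,1.0,0.03,-6.49],[-0.61,0.79,0.03,-6.49],[-0.98,0.23,0.04,-6.49],[-0.9,-0.43,0.03,-6.49],[-0.43,-0.91,0.04,-6.49]]
[[0.16,-0.67,0.19,0.96],[0.09,-0.68,0.19,0.96],[0.02,-0.69,0.19,0.96],[-0.05,-0.69,0.19,0.96],[-0.12,-0.68,0.19,0.96],[-0.19,-0.66,0.19,0.96],[-0.25,-0.64,0.19,0.96],[-0.32,-0.61,0.19,0.96],[-0.38,-0.58,0.19,0.96],[-0.43,-0.54,0.19,0.96],[-0.48,-0.49,0.19,0.96],[-0.53,-0.44,0.18,0.96],[-0.57,-0.38,0.19,0.96],[-0.61,-0.33,0.18,0.96],[-0.64,-0.26,0.19,0.96],[-0.66,-0.2,0.18,0.96],[-0.67,-0.13,0.19,0.96]]
```

```bash
sed -i "s/u=-(b-a)\/6\/n/b=a+(b-a+180)%360-180;u=-(b-a)\/6\/n/" plan.py; python3 plan.py "[[0.50,0.10,0.23,185,9],[0.46,-0.19,0.15,87.8,17]]"
```

```text
now 8.425 [0.5285 0.2981 0.2364] ang -126.28 gap 0.437 F [-0.4 -0.6 -0.1] tool z [ 2.e-04  1.e-04 -1.e+00]
[[0.78,-0.42,0.03,0.9],[0.74,-0.49,0.03,0.9],[0.69,-0.56,0.03,0.9],[0.64,-0.62,0.03,0.9],[0.58,-0.68,0.03,0.9],[0.51,-0.73,0.03,0.9],[0.44,-0.77,0.03,0.9],[0.36,-0.81,0.02,0.9],[0.29,-0.85,0.03,0.9]]
[[0.15,-0.67,0.19,0.95],[0.09,-0.68,0.19,0.95],[0.02,-0.69,0.19,0.95],[-0.05,-0.69,0.19,0.95],[-0.12,-0.68,0.19,0.95],[-0.18,-0.66,0.19,0.95],[-0.25,-0.64,0.19,0.95],[-0.31,-0.61,0.19,0.95],[-0.37,-0.58,0.19,0.95],[-0.43,-0.54,0.19,0.95],[-0.48,-0.5,0.19,0.95],[-0.53,-0.44,0.18,0.95],[-0.57,-0.39,0.19,0.95],[-0.6,-0.33,0.18,0.95],[-0.63,-0.27,0.19,0.95],[-0.66,-0.21,0.18,0.95],[-0.68,-0.15,0.19,0.95]]
```

```bash
python3 -m handwheel '[[[0.5,-0.3,0,0.5],[0.8,-0.45,0,0.9],[0.75,-0.5,0,0.9],[0.7,-0.55,0.05,0.9],[0.65,-0.6,0.05,0.9],[0.6,-0.7,0.05,0.9],[0.5,-0.75,0.05,0.9],[0.45,-0.75,0.05,0.9],[0.35,-0.8,0.05,0.9],[0.3,-0.85,0.05,0.9]]]' && python3 plan.py "[[0.46,-0.19,0.15,87.8,17]]"
```

```text
t: 9.68
tcp_pos: [0.486, 0.0844, 0.2253]
tool_rot: [-0.016, 1.0, -0.0, -0.001]
force: [0.5, 0.7, -1.1]
finger_gap: 0.436
gripper_force: 50.2
now 9.675 [0.486  0.0844 0.2253] ang -178.19 gap 0.436 F [ 0.5  0.7 -1.1] tool z [-2.5e-03 -3.0e-04 -1.0e+00]
[[0.08,-0.64,0.18,0.92],[0.02,-0.65,0.18,0.92],[-0.04,-0.65,0.18,0.92],[-0.11,-0.64,0.18,0.92],[-0.17,-0.63,0.18,0.92],[-0.23,-0.61,0.18,0.92],[-0.28,-0.58,0.18,0.92],[-0.34,-0.55,0.18,0.92],[-0.39,-0.52,0.17,0.92],[-0.44,-0.48,0.18,0.92],[-0.48,-0.43,0.17,0.92],[-0.52,-0.39,0.18,0.92],[-0.55,-0.34,0.17,0.92],[-0.59,-0.28,0.18,0.92],[-0.61,-0.22,0.17,0.92],[-0.63,-0.16,0.18,0.92],[-0.63,-0.1,0.17,0.92]]
```

```bash
python3 -m handwheel '[[[0.1,-0.65,0.2,0.9],[0,-0.65,0.2,0.9],[-0.05,-0.65,0.2,0.9],[-0.1,-0.65,0.2,0.9],[-0.15,-0.65,0.15,0.9],[-0.25,-0.6,0.15,0.9],[-0.3,-0.6,0.15,0.9],[-0.35,-0.55,0.2,0.9],[-0.4,-0.5,0.2,0.9],[-0.45,-0.5,0.2,0.9],[-0.5,-0.45,0.2,0.9],[-0.5,-0.4,0.2,0.95],[-0.55,-0.35,0.2,0.95],[-0.6,-0.3,0.2,0.95],[-0.6,-0.2,0.2,0.95],[-0.6,-0.15,0.15,0.95],[-0.65,-0.1,0.15,0.95],[0,0,0,0]]]' && python3 plan.py "[[0.46,-0.19,0.06,87.8,5]]" && python3 - <<'E'
from h import *
im,d,E=grab('top');cv2.imwrite('pics/t2.png',cv2.resize(im[190:400,300:580],None,fx=2,fy=2)[...,::-1])
E
```

```text
t: 11.92
tcp_pos: [0.4651, -0.1919, 0.1467]
tool_rot: [0.717, 0.697, -0.0, -0.001]
force: [-0.3, 0.1, -0.8]
finger_gap: 0.434
gripper_force: 50.2
now 11.925 [ 0.4651 -0.1919  0.1467] ang 88.38 gap 0.434 F [-0.3  0.1 -0.8] tool z [-0.0017  0.001  -1.    ]
[[0.01,-0.04,0.69,0.02],[0.02,-0.04,0.69,0.02],[0.01,-0.04,0.7,0.02],[0.01,-0.04,0.69,0.02],[0.02,-0.05,0.7,0.02]]
```

View pics/t2.png

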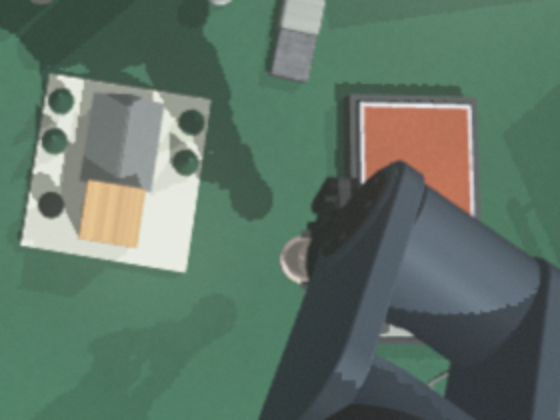

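Turret visible at crop (295,258) hanging beside the gripper, over free mat between chapel and plate. Lowering it there to regrip lower.

```bash
python3 -m handwheel '[[[0,-0.05,0.6,0.05],[0,-0.05,0.8,0.05],[0,0,0.8,0],[0,0,0.7,0],[0,0,0.4,0],[0,0,0.1,0],[0,0,0.08,0],[0,0,0,0]]]' && python3 -m handwheel '[[[0,0,0.06,0],[0,0,0.04,0],[0,0,0,0]]]'
```

```text
t: 12.98
tcp_pos: [0.4641, -0.1911, 0.0609]
tool_rot: [0.72, 0.694, 0.0, 0.0]
force: [-0.3, 0.2, -0.5]
finger_gap: 0.438
gripper_force: 50.2
t: 13.35
tcp_pos: [0.4639, -0.1911, 0.0581]
tool_rot: [0.72, 0.694, 0.0, 0.0]
force: [0.1, -1.3, -1.3]
finger_gap: 0.437
gripper_force: 50.2
```

```bash
python3 -m handwheel '[[[0,0,0.06,0],[0,0,0.06,0],[0,0,0.03,0],[0,0,0,0]]]'
```

```text
t: 13.85
tcp_pos: [0.4638, -0.191, 0.0544]
tool_rot: [0.72, 0.694, -0.0, -0.0]
force: [-0.2, -0.5, 0.7]
finger_gap: 0.436
gripper_force: 50.3
```

```bash
python3 -m handwheel '[[[0,0,0.05,0],[0,0,0,0]]]' && python3 -m handwheel '[[[0,0,0,0],[0,0,0,0],[0,0,0,0],[0,0,0,0]]]' 62 && python3 - <<'E'
from h import *
s=sense();im,d,E=grab('wrist');C=cloud('wrist',d,E);M=R.from_quat(s['tool_rot']).as_matrix()
L=(C-s['tcp_pos'])@M
t=(abs(L[...,0])<.04)&(abs(L[...,1])<.024)&(C[...,2]>.066)&(C[...,2]<.092)
T=C[t];print(t.sum(),T[T[:,2].argmax()])
for lo,hi in((.067,.071),(.071,.076),(.076,.082)):
    k=(T[:,2]>lo)&(T[:,2]<hi);q=T[k,:2];f=np.linalg.lstsq(np.c_[2*q,np.ones(len(q))],(q**2).sum(1),rcond=None)[0];p=np.r_[f[:2],s['tcp_pos'][2]]
    print(k.sum(),f[:2].round(4),np.sqrt(f[2]+f[0]**2+f[1]**2).round(4),'tool mm',((p-s['tcp_pos'])@M*1000).round(1))
E
```

```text
t: 14.1
tcp_pos: [0.4637, -0.1911, 0.0542]
tool_rot: [0.72, 0.694, -0.0, 0.0]
force: [-3.0, 0.5, 10.6]
finger_gap: 0.437
gripper_force: 51.0
t: 14.6
tcp_pos: [0.4638, -0.191, 0.0529]
tool_rot: [0.72, 0.694, -0.0, -0.0]
force: [0.9, 0.3, 0.8]
finger_gap: 0.726
gripper_force: 0.0
6379 [ 0.46188798 -0.19509629  0.08976218]
1810 [ 0.4616 -0.194 ] 0.0177 tool mm [-3.1 -2.2 -0. ]
1937 [ 0.4615 -0.1939] 0.0136 tool mm [-3.  -2.2 -0. ]
1571 [ 0.4616 -0.1936] 0.0087 tool mm [-2.7 -2.2 -0. ]
```

```bash
python3 -m handwheel '[[[-0.12,-0.09,0,0.05],[0,0,0.3,0],[0,0,0.5,0],[0,0,0.4,0],[0,0,0.1,0],[0,0,0,0]]]' && python3 -m handwheel '[[[0,0,0,0],[0,0,0,0],[0,0,0,0],[0,0,0,0],[0,0,0,0],[0,0,0,0]]]' 25 90 && python3 -m handwheel '[[[0,0,-0.1,0],[0,0,-0.3,0],[0,0,-0.6,0],[0,0,-0.8,0],[0,0,-0.8,0],[0,0,0,0]]]' && python3 plan.py "[[0.459,-0.3257,0.075,87.8,8]]"
```

```text
t: 15.4
tcp_pos: [0.4613, -0.1938, 0.0202]
tool_rot: [0.722, 0.692, -0.0, -0.0]
force: [0.5, -0.3, -0.4]
finger_gap: 0.723
gripper_force: 0.0
t: 16.15
tcp_pos: [0.4618, -0.1941, 0.0211]
tool_rot: [0.722, 0.692, 0.0, 0.0]
force: [-0.0, 0.8, 6.4]
finger_gap: 0.416
gripper_force: 89.5
t: 16.9
tcp_pos: [0.4625, -0.1946, 0.0875]
tool_rot: [0.722, 0.692, 0.0, 0.002]
force: [0.0, -0.3, -0.3]
finger_gap: 0.416
gripper_force: 89.6
now 16.9 [ 0.4625 -0.1946  0.0875] ang 87.62 gap 0.416 F [ 0.  -0.3 -0.3] tool z [ 0.0035 -0.0025 -1.    ]
[[-0.66,0.01,0.06,-0.0],[-0.65,0.01,0.06,-0.0],[-0.66,0.01,0.06,-0.0],[-0.65,0.01,0.06,-0.0],[-0.66,0.01,0.06,-0.0],[-0.65,0.01,0.07,-0.0],[-0.66,0.01,0.06,-0.0],[-0.65,0.01,0.07,-0.0]]
```

```bash
python3 -m handwheel '[[[-0.4,0,0,0],[-0.7,0,0,0],[-0.7,0,0.1,0],[-0.7,0,0.1,0],[-0.7,0,0.1,0],[-0.7,0,0.1,0],[-0.6,0.05,0,0],[-0.5,0,0,0],[-0.25,0,0,0],[0,0,0,0]]]' && python3 plan.py "[[0.459,-0.3257,0.055,87.8,2]]"
```

```text
t: 18.15
tcp_pos: [0.4573, -0.3254, 0.0756]
tool_rot: [0.722, 0.692, 0.0, 0.0]
force: [-0.4, 0.2, -0.7]
finger_gap: 0.416
gripper_force: 89.6
now 18.15 [ 0.4573 -0.3254  0.0756] ang 87.6 gap 0.416 F [-0.4  0.2 -0.7] tool z [ 1.e-04  0.e+00 -1.e+00]
[[-0.01,0.03,0.41,-0.02],[-0.0,0.04,0.41,-0.02]]
```

```bash
python3 -m handwheel '[[[0,0.06,0.3,0],[0,0,0.4,0],[0,0,0.2,0],[0,0,0.1,0],[0,0,0.06,0],[0,0,0.06,0],[0,0,0.06,0],[0,0,0,0]]]'
```

```text
t: 19.15
tcp_pos: [0.4585, -0.3247, 0.0465]
tool_rot: [0.722, 0.692, 0.0, -0.0]
force: [-1.2, 2.7, 5.9]
finger_gap: 0.415
gripper_force: 89.6
```

```bash
python3 -m handwheel '[[[0,0,0.05,0],[0,0.15,0,0],[0,0.3,0,0],[0,0.4,0,0],[0,0.4,0,0],[0,0.4,0,0],[0,0.4,0,0],[0,0.4,0,0]]]'; python3 -m handwheel '[[[0,0.4,0,0],[0,0.4,0,0],[0,0.4,0,0],[0,0.4,0,0],[0,0.25,0,0],[0,0.15,0,0],[0,0,0,0]]]'; python3 plan.py "[[0.569,-0.33,0.047,87.8,1]]"
```

```text
t: 20.15
tcp_pos: [0.5199, -0.3286, 0.0458]
tool_rot: [0.722, 0.692, -0.001, 0.0]
force: [-3.7, -0.2, 6.4]
finger_gap: 0.418
gripper_force: 89.6
t: 21.02
tcp_pos: [0.5705, -0.3308, 0.046]
tool_rot: [0.722, 0.692, -0.0, 0.001]
force: [-1.4, 0.7, 6.6]
finger_gap: 0.417
gripper_force: 89.6
now 21.025 [ 0.5705 -0.3308  0.046 ] ang 87.64 gap 0.417 F [-1.4  0.7  6.6] tool z [ 0.0011 -0.002  -1.    ]
[[0.03,-0.06,-0.04,-0.03]]
```

```bash
python3 -m handwheel '[[[0,0,-0.2,0],[0,0,-0.6,0],[0,0,-1,0],[0,0,-1,0],[0,0,-1,0],[0.4,-0.1,-0.8,0],[0.8,-0.2,-0.3,0],[0,0,0,0]]]' && python3 plan.py "[[0.5046,-0.0191,0.16,87.8,13]]"
```

```text
t: 22.02
tcp_pos: [0.5629, -0.2967, 0.1674]
tool_rot: [0.721, 0.693, 0.0, -0.001]
force: [-0.2, 0.5, -1.6]
finger_gap: 0.417
gripper_force: 89.6
now 22.025 [ 0.5629 -0.2967  0.1674] ang 87.73 gap 0.417 F [-0.2  0.5 -1.6] tool z [-0.0014  0.0015 -1.    ]
[[0.85,-0.21,0.02,-0.0],[0.85,-0.21,0.02,-0.0],[0.85,-0.21,0.02,-0.0],[0.85,-0.21,0.02,-0.0],[0.85,-0.21,0.02,-0.0],[0.84,-0.21,0.02,-0.0],[0.85,-0.22,0.03,-0.0],[0.84,-0.21,0.02,-0.0],[0.85,-0.22,0.03,-0.0],[0.84,-0.21,0.02,-0.0],[0.85,-0.22,0.03,-0.0],[0.84,-0.21,0.02,-0.0],[0.85,-0.22,0.03,-0.0]]
```

```bash
python3 -m handwheel '[[[0.5,-0.1,0,0],[0.85,-0.2,0,0],[0.85,-0.2,0,0],[0.85,-0.2,0,0],[0.85,-0.2,0,0],[0.85,-0.2,0,0],[0.85,-0.2,0,0],[0.85,-0.2,0,0],[0.85,-0.25,0,0],[0.85,-0.25,0,0],[0.85,-0.25,0,0],[0.85,-0.25,0,0],[0.8,-0.2,0,0],[0.5,-0.15,0,0],[0.3,-0.1,0,0],[0,0,0,0],[0,0,0,0]]]' && python3 plan.py "[[0.5046,-0.0191,0.115,87.8,3]]" && python3 - <<'E'
from h import *
s=sense();im,d,E=grab('wrist');C=cloud('wrist',d,E);M=R.from_quat(s['tool_rot']).as_matrix()
L=(C-s['tcp_pos'])@M
zf=s['tcp_pos'][2]-.0205;z=C[...,2]-zf
t=(abs(L[...,0])<.03)&(abs(L[...,1])<.017)&(z>.066)&(z<.092);T=np.c_[C[t][:,:2],z[t]];print(T[:,2].max())
for lo,hi in((.067,.071),(.071,.076),(.076,.082)):
    k=(T[:,2]>lo)&(T[:,2]<hi);q=T[k,:2];f=np.linalg.lstsq(np.c_[2*q,np.ones(len(q))],(q**2).sum(1),rcond=None)[0];print(k.sum(),f[:2].round(4),np.sqrt(f[2]+f[0]**2+f[1]**2).round(4))
m=(abs(C[...,2]-.083)<.005)&(np.linalg.norm(C[...,:2]-[.5046,-.0191],axis=-1)<.045)
print(m.sum(),C[m].min(0).round(4),C[m].max(0).round(4))
out=im.copy();out[m]=(255,0,255);cv2.imwrite('pics/w5.png',out[...,::-1])
E
```

```text
t: 24.15
tcp_pos: [0.5023, -0.011, 0.1674]
tool_rot: [0.722, 0.692, 0.0, 0.0]
force: [-0.9, -0.3, -1.2]
finger_gap: 0.418
gripper_force: 89.6
now 24.15 [ 0.5023 -0.011   0.1674] ang 87.59 gap 0.418 F [-0.9 -0.3 -1.2] tool z [ 6.e-04 -4.e-04 -1.e+00]
[[-0.11,0.03,0.7,-0.01],[-0.11,0.04,0.7,-0.01],[-0.1,0.03,0.69,-0.01]]
0.09199224379916413
2451 [ 0.5019 -0.0103] 0.0165
2823 [ 0.5017 -0.0104] 0.0127
2272 [ 0.5023 -0.009 ] 0.0075
3718 [ 0.4738 -0.0348  0.0781] [0.5355 0.0149 0.0854]
```

View pics/w5.png

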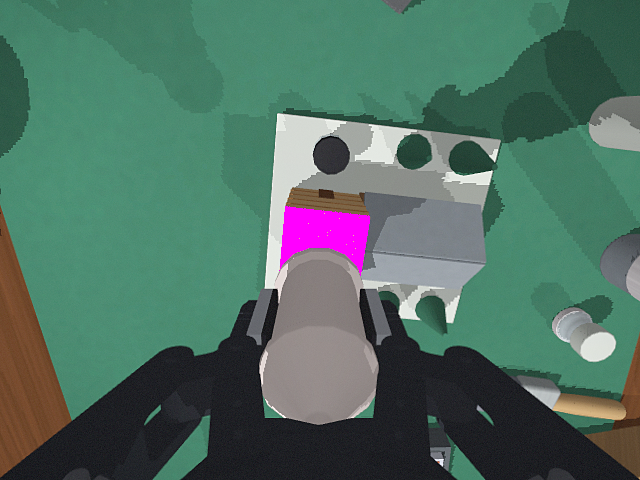

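Turret held upright above the tower, whose far edge runs from about (287,206) to (371,214); check those corners against the first measurement, then lower.

```bash
python3 - <<'E'
from h import *
im,d,E=load('wrist');print(plane('wrist',[[287,206],[371,214]],.083,E).round(4))
E
python3 -m handwheel '[[[-0.15,0.05,0.5,0],[-0.17,0.05,0.8,0],[0,0,0.7,0],[0,0,0.2,0],[0,0,0,0]]]'; python3 plan.py "[[0.5046,-0.0191,0.1045,87.8,3]]"
```

```text
[[0.4823 0.0157 0.083 ]
 [0.5365 0.0081 0.083 ]]
t: 24.82
tcp_pos: [0.5039, -0.0188, 0.1118]
tool_rot: [0.722, 0.692, -0.0, -0.0]
force: [0.1, 0.6, -0.0]
finger_gap: 0.419
gripper_force: 89.7
now 24.825 [ 0.5039 -0.0188  0.1118] ang 87.59 gap 0.419 F [ 0.1  0.6 -0. ] tool z [-1.e-03  3.e-04 -1.e+00]
[[-0.0,0.01,0.1,-0.01],[-0.01,0.01,0.1,-0.01],[-0.0,0.01,0.09,-0.01]]
```

```bash
python3 -m handwheel '[[[0.05,0.04,0.1,0],[0,0,0.08,0],[0,0,0.05,0],[0,0,0.03,0],[0,0,0,0]]]'; python3 -m handwheel '[[[0,0,0.03,0],[0,0,0.03,0],[0,0,0,0]]]'
```

```text
t: 25.45
tcp_pos: [0.5051, -0.0174, 0.1059]
tool_rot: [0.722, 0.692, 0.0, 0.0]
force: [0.2, 0.9, -1.1]
finger_gap: 0.419
gripper_force: 89.7
t: 25.82
tcp_pos: [0.5051, -0.0174, 0.1042]
tool_rot: [0.722, 0.692, -0.0, -0.0]
force: [-1.0, 0.1, -0.8]
finger_gap: 0.416
gripper_force: 89.7
```

```bash
python3 -m handwheel '[[[0,0,0.03,0],[0,0,0,0]]]'; python3 -m handwheel '[[[0,0,0.02,0],[0,0,0,0]]]'
```

```text
t: 26.08
tcp_pos: [0.5052, -0.0174, 0.1041]
tool_rot: [0.722, 0.692, 0.0, 0.0]
force: [-2.5, 0.2, 4.2]
finger_gap: 0.414
gripper_force: 89.6
t: 26.32
tcp_pos: [0.5052, -0.0174, 0.1041]
tool_rot: [0.722, 0.692, 0.0, 0.0]
force: [-2.6, 0.1, 9.6]
finger_gap: 0.417
gripper_force: 89.9
```

```bash
python3 -m handwheel '[[[0,0,-0.02,0],[0,0,0,0]]]' - 20 && python3 -m handwheel '[[[0,0,0,0],[0,0,0,0],[0,0,0,0],[0,0,0,0]]]' 64 && python3 -m handwheel '[[[0,0,-0.3,0],[0,0,-0.8,0],[0,0,-1,0],[0,0,-1,0],[0,0,-1,0],[0,0,-1,0],[-0.8,-0.5,-0.3,0],[-1,-0.8,0,0],[-1,-0.8,0,0],[-1,-0.8,0,0],[-1,-0.8,0,0],[-1,-0.4,0,0],[-0.5,0,0,0],[0,0,0,0]]]' && python3 - <<'E'
from h import *
im,d,E=grab('top');C=cloud('top',d,E)
near=np.linalg.norm(C[...,:2]-[.5046,-.019],axis=-1)<.05
t=near&(C[...,2]>.09)&(C[...,2]<.18);T=C[t];print(t.sum(),T[T[:,2].argmax()].round(4))
for lo,hi in((.149,.153),(.153,.158),(.158,.164)):
    k=(T[:,2]>lo)&(T[:,2]<hi);q=T[k,:2];f=np.linalg.lstsq(np.c_[2*q,np.ones(len(q))],(q**2).sum(1),rcond=None)[0];print(k.sum(),f[:2].round(4),np.sqrt(f[2]+f[0]**2+f[1]**2).round(4))
cv2.imwrite('pics/t3.png',im[...,::-1])
E
```

```text
t: 26.58
tcp_pos: [0.5052, -0.0174, 0.1041]
tool_rot: [0.722, 0.692, 0.0, 0.0]
force: [-1.5, 1.4, 6.7]
finger_gap: 0.415
gripper_force: 89.8
t: 27.08
tcp_pos: [0.5051, -0.0174, 0.1034]
tool_rot: [0.722, 0.692, -0.0, -0.0]
force: [0.0, 0.2, 0.5]
finger_gap: 0.751
gripper_force: 0.0
t: 28.82
tcp_pos: [0.3968, -0.1712, 0.2389]
tool_rot: [0.722, 0.692, 0.0, 0.001]
force: [0.0, 0.4, 0.2]
finger_gap: 0.748
gripper_force: 0.0
424 [ 0.5043 -0.0168  0.1728]
107 [ 0.5052 -0.0193] 0.0183
133 [ 0.5054 -0.0197] 0.0148
108 [ 0.5052 -0.0191] 0.0101
```

View pics/t3.png

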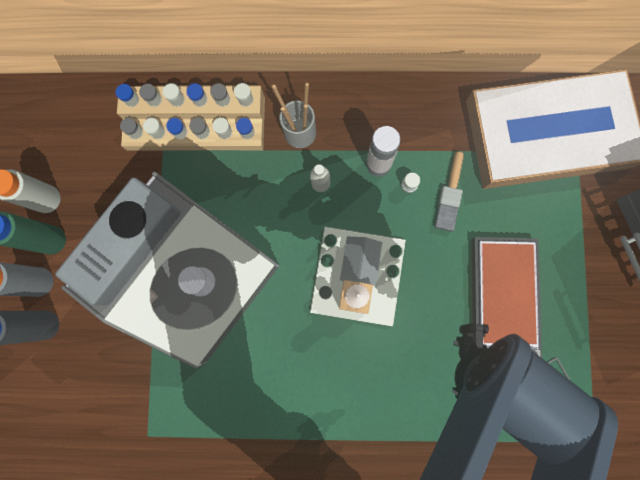

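The turret stands upright in the middle of the tower (357,296). In the top camera its axis is at (0.505, -0.019), against a tower centre of (0.5046, -0.0191). Everything else is unmoved and the arm is clear.

```bash
python3 -c "
from station import sign_off
print(sign_off())"
```

```text
the job is handed in; nothing more can be done
None
```

The job is handed in at about 29 s: I lifted the turret out through the port with no contact force on the box, set it down once on the open mat to regrip it lower, lapped it from lap_start to lap_end at roughly 6–6.6 N (plate sunk about 5–6 mm by the spring figures), and left it upright on the middle of the tower, within about 1 mm in the top camera.

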